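Send the cut pieces down the diverter chute into the deep tote

ROBOT

A 6-joint arm with a two-finger parallel gripper is mounted at the origin on the work surface. World frame = base frame: x ahead of the robot, y to its left, z up, the work surface at z = 0. Lengths are in mm, angles in rad, forces in N, time in s.
With the tool pointing down it reaches from about 350 to 850 mm from the base axis. Payload 8.1 kg.
Tool frame: the origin (TCP) lies at the very end of the fingers, on their centre line; the grasp point (between the pads) lies arm.grasp_offset behind it (arm.grasp_offset is the distance from the TCP to the grasp point, in mm); x points along the fingers, y is the direction in which the jaws open and shut, and the axes are right-handed (so a half turn about x gives the same grasp; the last joint's range is limited). The gripper opens to 93 mm and grips with 3 to 60 N. Pads are 15 mm wide; open, the fingers measure 128 mm over their backs; the gripper's body (75 mm by 188 mm) begins 65 mm behind the grasp point.
Start: joints at [1.078, 0.13, 1.488, -0, 1.523, -0.085], TCP at [237.934, 550.811, 218.635] pointing down, gripper open.
Joint ranges: [-2.96, 2.96], [-0.89, 2.26], [0.02, 2.5], [-1.34, 4.48], [0, 2.73], [-2.66, 2.66]. Speed limits (rad/s): [2.39, 2.39, 2.79, 3.14, 3.14, 3.14].

INTERFACE

Orientations are given as a unit quaternion [w, x, y, z].
In Python, from rig import arm, eyes, hand_in gives the robot as it stands. The module is installed in compiled form; this text tells all that it offers.
- The arm moves only by the tool play_rows, never from a script. Its arguments are lists of equal length, an entry for each row: "delta_pos": the shift along the tool's x, y, z in m, a list of three; "turn": the turn about the tool's x in degrees; "grip": the opening in per cent of the stroke, from 0 (shut) to 100 (fully open). A call has 1 to 20 rows; each row shifts and turns the commanded pose from where the row before left it, along the tool's axes as they then stand; what a row does not reach is not made up. A row lasts 1/8 s, in which the tool goes at most 62.5 mm and 10.7 degrees, less where a joint would pass 70% of its speed; a pose out of reach is approached as far as the arm can. A call is refused whole if a number of a shift passes 0.0625 or a number of a turn 10.7, either way. A call with a gripper value outside its range is refused whole. The fingers move at their own pace and stop on an object; "newtons" is the grip in N (left out, the last holds). Time passes only in rows, so rows that do not move let the fingers close. It gives the time, the measured TCP pose, the force and the opening at its end, in the units of the state.
- arm.get_obs(): the state, without advancing time (a new reading comes with each control period).
- eyes.get_image(name): name is "scene" or "top" or "wrist"; returns a dict with "image" (400x640x3 uint8, red, green, blue), "depth" (400x640 float32, mm along the optical axis (not along the pixel's ray), 0 where there is no reading), "fx", "fy", "cx", "cy" (pixels), "camera_from_world" (4x4, takes a point from world to camera coordinates); the wrist camera has in their place "tool_from_camera" (4x4, takes a point from camera to tool coordinates, whose origin is the TCP and whose axes are the tool frame's). Camera axes: x right, y down, z forward; pixel columns grow to the right and rows downward; lengths in mm; the calibration is good to about 2 mm. The wrist camera is an equidistant fisheye: a pixel r from the principal point sees the ray r / f radians off the axis. A picture is of the moment at which its call begins: read the wrist's pose just before it.
- hand_in(): hands the job in, once; it reports no verdict.
The state is a dict: "clock": time; "joints": joint angles; "dq": joint speeds; "joint_efforts": joint torques, N m; "eef_pos": TCP position; "tcp_rot": TCP orientation; "wrist_force": force on the tool from outside, world axes, zero at the start; "ft_torque": the same for the moment, N m; "gripper_width": finger opening in mm.
Only numpy, scipy, OpenCV 4.12 (cv2) and the standard library are available. Lean on these libraries where they do the work, as an engineer would, in place of code of your own. Each camera call takes 0.05 s, during which the arm holds its last target. There are 200 camera calls.

TASK

The freshly cut steel pieces are waiting in the tipping pan at the head of the sorting chute. Swing the chute's diverter flap fully over to its stop so that the chute feeds the deep tote, then tip the pan with its lever so that all three pieces slide down into the deep tote, and ease the empty pan gently back down onto its rest. Leave the totes and the other tools where they are.

Things in the scene. Friction and masses are not known exactly. Their poses are not given: they have to be found in the camera images.
- station: Fixed sorting station: blue tube frame, 420 x 310 mm, with a bare sheet-metal Y-chute and a tipping pan. Origin on the table below the pan's trunnion axis; x points down the chute, away from the pan, y to the left looking down the chute, z up. The smooth chute floor falls at 30 degrees from z = 254 mm at x = -20 to z = 92 at x = 261; walls 50 mm high; trunk 160 mm wide inside.
- left_outlet (a point): Middle of the floor edge of the chute's left (+y) outlet, 261 mm down-chute and 88 mm left of the station's origin, 92 mm high. Below its trunk the chute splits round a wedge into two legs about 125 mm wide.
- right_outlet (a point): Middle of the floor edge of the chute's right (-y) outlet, the mirror image of the left one.
- flap (a joint): Diverter flap: steel blade 140 mm long, 42 high, 6 thick on the chute floor, hinged at its lower end at the wedge, axis square to the floor. 0: blade along the centre line. Positive (rad): free upper end swings to the right (-y), the chute feeds the LEFT outlet; negative: feeds the RIGHT. Stops at -0.53 and 0.53 (at the wall). Starts within 0.3 of 0; friction (1.5 N at the bar) holds it where left.
- flap_hinge (a point): Point on the flap's hinge axis at the chute floor, fixed to the station. The axis is square to the floor, so it leans 30 degrees from vertical towards the station's +x.
- flap_bar (a point): Push point on the flap's bow handle, a bare bar 12 mm in diameter, 70 mm long, which runs along the blade 38 to 108 mm from the hinge axis and 80 mm above the chute floor (square to it), clear above the walls. The point is on the bar's centre line, 80 mm from the hinge axis, and moves with the flap; point x along the bar down the slope, z square to the chute floor.
- pan (a joint): Tipping pan: sheet-metal tray 175 x 149 mm, walls 45 high, open only towards the chute, on trunnions 25 mm behind its open lip. 0: level on its rest, floor 266 mm above the table. Positive (rad): back lifted, tips down the chute; stop at 0.9. The pieces slide from about 0.2 to 0.3 rad. 0.65 kg empty; let go when tipped it slams back to 0 by its own weight.
- pan_axis (a point): Point on the pan's trunnion axis (level, along the station's y), 264 mm above the table, 155 mm left of the station's centre line, straight below the lever's swing. Fixed to the station.
- pan_bar (a point): Middle of the lever's black grip bar, 22 mm in diameter, 85 long, lying along the station's y (112 to 197 mm left of the centre line), moves with the pan. Its centre line is 75 mm from the trunnion axis; the lever leans back (to the station's -x) 0.45 rad from vertical when the pan is level and 0.45 rad forward when fully tipped. Pushing it towards +x with some 12 N tips the pan.
- deep_tote: Blue steel open tote, 240 x 200 mm, 80 mm high, walls 4 mm: the deep one, loose, 1.8 kg. Origin at the centre of its underside, axes parallel to the station's. It stands under the left or the right outlet, about 345 mm down-chute and 106 mm to that side of the station's origin.
- shallow_tote: Blue steel open tote of the same plan, 240 x 200 mm, but only 30 mm high. Stands under the other outlet. Origin at the centre of its underside.
- flat_piece: Loose piece of steel flat bar, 80 x 36 x 10 mm, about 0.22 kg, lying lengthwise in the pan. Origin at the centre of its underside, x along its length.
- angle_piece: Loose piece of steel angle section, 75 mm long, legs 34 mm, 5 mm thick, about 0.18 kg, lying in the pan on one leg. Origin at the centre of its underside, x along its length.
- tube_piece: Loose piece of square steel tube, 70 mm long, 30 x 30 mm, about 0.18 kg, lying lengthwise in the pan. Origin at the centre of its underside, x along its length.
- hammer: Bystander: hammer, 260 mm long, lying on the table past the totes.
- brush: Bystander: brush, 240 mm long, lying on the table past the totes.
- spray_can: Bystander: white can, 64 mm in diameter, 170 mm tall, standing on the table behind the pan.
Things that resemble listed ones, but are neither listed nor needed, are in the scene too. Leave any orange look-alike of the angle_piece alone.

How it is judged:
By the outcome, as a careful person would: the job done as asked, in the order asked, and still so for the second after the job is handed in, with the robot touching nothing.
It also fails if it takes over 56 s, if anything falls off the work surface, if the arm or the gripper's body presses on something with over 40 N, if the wrist force passes 120 N, or if a joint passes its speed limit or range.

## Working session

There is one attempt and no reset: what is moved stays moved. The work goes in short steps, Python scripts to look and compute and a tool call to move; the robot and the scene stay as the last step left them, time stands still between calls to the robot, and variables do not carry over. Pictures are saved under pics/ and viewed, about 8 in all and at most 12, crops included, and the job is handed in when it is done.

Besides the shell and the picture viewer there is one more tool, called after "Call:" by a JSON object that holds its "fn" and its "kwargs", one argument or row to a line. play_rows: Moves the arm, as the interface text tells. Its arguments: {"type":"object","properties":{"delta_pos":{"type":"array"},"turn":{"type":"array"},"grip":{"type":"array"},"newtons":{"type":"number"}},"required":["delta_pos","turn","grip"]}

```bash
mkdir -p pics
cat > h.py <<'E'
import numpy as np,cv2
from rig import arm,eyes
def shot(n,f=None):
    d=eyes.get_image(n)
    if f: cv2.imwrite('pics/'+f,d['image'][:,:,::-1]); np.savez('pics/'+f+'.npz',**{k:v for k,v in d.items()})
    return d
def w(d,u,v,z=None):
    z=d['depth'][int(v),int(u)] if z is None else z
    p=np.array([(u-d['cx'])/d['fx']*z,(v-d['cy'])/d['fy']*z,z,1])
    return (np.linalg.inv(d['camera_from_world'])@p)[:3]
def px(d,p):
    c=d['camera_from_world']@np.r_[p,1]; return c[0]/c[2]*d['fx']+d['cx'],c[1]/c[2]*d['fy']+d['cy']
E
python3 - <<'E'
from h import *
print(arm.get_obs(),arm.grasp_offset)
a=shot('top','t.png');b=shot('scene','s.png')
E
```

```text
{'clock': 0.0, 'joints': array([ 1.07759673e+00,  1.31138257e-01,  1.48926416e+00,  2.15332530e-06,
        1.52300628e+00, -8.54203448e-02]), 'dq': array([ 0.00125817, -0.00031765,  0.00093257,  0.00079364,  0.00047907,
        0.00122987]), 'joint_efforts': array([ 7.50034469e-04, -5.59851551e+01, -4.91747010e+01,  7.68375350e-02,
        3.63915483e-02, -1.35234654e-04]), 'eef_pos': array([237.66421138, 550.30664538, 217.60943804]), 'tcp_rot': array([ 0.69227587,  0.14255973,  0.69264368, -0.14379007]), 'wrist_force': array([ 0.08122666,  0.4821294 , -0.70502551]), 'ft_torque': array([-0.02410564, -0.01917547,  0.00130203]), 'gripper_width': 93.13881345595094} 18.8
```

View pics/t.png

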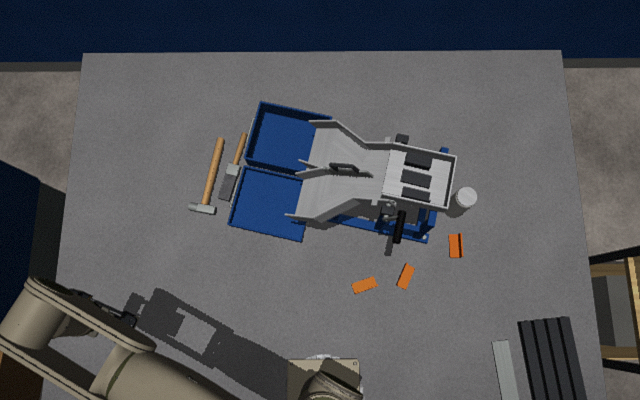

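View pics/s.png

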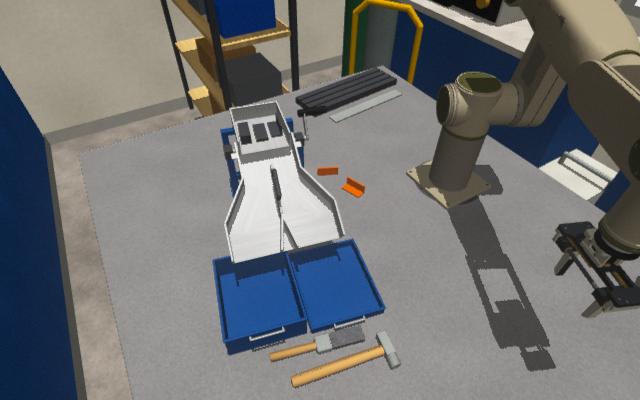

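Top view: the chute runs image-left from the pan (420,175), the pan bar is at (399,227), the flap bow at (344,168), and the totes at (285,137) and (268,203). Orange decoys lie on the table. Next I measure the station frame and the tote depths.

Run:
```python
from h import *
d=dict(np.load('pics/t.png.npz'))
np.set_printoptions(precision=1,suppress=True)
print(d['fx'],d['cx'],d['cy'],np.linalg.inv(d['camera_from_world']))
v,u=np.mgrid[0:400,0:640];z=d['depth']
P=np.stack([(u-d['cx'])/d['fx']*z,(v-d['cy'])/d['fy']*z,z,np.ones_like(z)],-1)@np.linalg.inv(d['camera_from_world']).T
P=P[...,:3];np.save('pics/P.npy',P)
for n,(a,b) in dict(panbar=(399,227),flap=(344,168),flapL=(333,166),flapR=(355,170),totefar=(285,137),totenear=(268,203),farwall=(253,130),nearwall=(236,195),can=(466,197),panBR=(455,157),panBRn=(448,208)).items(): print(n,P[b,a])
im=d['image'].astype(int)
# blue tote rims by height
roi=np.zeros(z.shape,bool);roi[95:245,225:335]=1
blue=(im[...,2]>im[...,0]+40)&roi
for lo,hi in((60,95),(20,45),(-5,12)):
    m=blue&(P[...,2]>lo)&(P[...,2]<hi); print(lo,m.sum(),P[m].mean(0), u[m].mean(),v[m].mean())
# black grip bar
dark=(im.max(-1)<60)&(P[...,2]>290)
roi2=np.zeros_like(roi);roi2[205:250,385:412]=1
m=dark&roi2;q=P[m];print('bar',m.sum(),q.mean(0),q[:,2].min(),q[:,2].max(),np.linalg.svd(q[:,:2]-q[:,:2].mean(0),full_matrices=0)[2])
# chute floor plane: slope direction
roi3=np.zeros_like(roi);roi3[145:165,340:375]=1;roi3[178:195,325:375]=1
q=P[roi3];c=q.mean(0);n=np.linalg.svd(q-c)[2][2] if 0 else np.linalg.svd(q-c,full_matrices=0)[2][2];n*=np.sign(n[2]);print('floor',c,n,np.degrees(np.arccos(n[2])))
img=d['image'][90:260,190:500,::-1];cv2.imwrite('pics/c.png',cv2.resize(img,None,fx=2.58,fy=2.58,interpolation=cv2.INTER_CUBIC))
```

```text
485.78955175104136 322.62222856401814 198.75883352705446 [[  -0.    -1.     0.2  239.7]
 [  -1.     0.     0.    -6.1]
 [  -0.    -0.2   -1.  1555.8]
 [   0.     0.     0.     1. ]]
panbar [ 452.9 -195.   341.6]
flap [665.2 -66.  159.5]
flapL [647.7 -31.6 237.1]
flapR [631.1 -92.7 251.7]
totefar [822.2 125.    7.7]
totenear [594.  177.9   7. ]
farwall [820.2 222.9  78.7]
nearwall [615.5 279.   32.2]
can [ 570.  -420.5  173.4]
panBR [ 647.3 -357.6  312.3]
panBRn [ 561.4 -394.7   62.4]
60 432 [801.8 145.   79.6] 276.86805555555554 135.43055555555554
20 451 [586.  192.8  30.6] 262.5388026607539 204.20620842572063
-5 5826 [686.3 156.4   4.8] 275.01716443529006 176.6086508753862
bar 308 [ 454.2 -191.8  350.4] 290.3081393349162 1555.8021982082869 [[ 0.9 -0.5]
 [-0.5 -0.9]]
floor [645.7 -90.4 186.7] [0.4 0.9 0.2] 81.19372239581831
```

View pics/c.png

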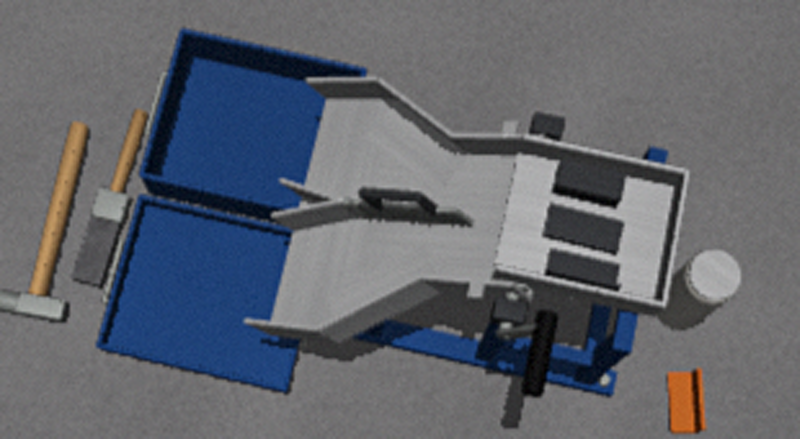

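The top/far tote, at rim pixel (277,135) and z≈79, is the deep one. It stands under the right (-y) outlet, so the flap must go to -0.53, with its free end swinging towards +y (towards the robot). The near tote's rim is 31 mm high, which makes it the shallow one. Next I fit the station pose.

Run:
```python
from h import *
np.set_printoptions(precision=3,suppress=True)
d=dict(np.load('pics/t.png.npz'));P=np.load('pics/P.npy');im=d['image'].astype(int)
from scipy.optimize import least_squares
v,u=np.mgrid[0:400,0:640]
roi=(u>378)&(u<460)&(v>135)&(v<215)
q=P[roi&(P[...,2]>303)&(P[...,2]<318)]
r=cv2.minAreaRect(q[:,:2].astype(np.float32));print('pan rim',len(q),r)
bm=(u>390)&(u<408)&(v>208)&(v<245)&(im.max(-1)<60)&(P[...,2]>325)&(P[...,2]<350)
b=P[bm];rb=cv2.minAreaRect(b[:,:2].astype(np.float32));print('bar',len(b),rb,b[:,2].max())
blue=(im[...,2]>im[...,0]+40)&(u>220)&(u<340)&(P[...,2]>70)&(P[...,2]<90)
t=P[blue];print('deep',cv2.minAreaRect(t[:,:2].astype(np.float32)))
# yaw from chute floor: fit plane
fl=np.zeros(u.shape,bool)
for a,bb,c,e in((345,160,372,172),(335,140,350,155),(345,180,370,192),(318,185,330,200)): fl[bb:e,a:c]=1
f=P[fl];f=f[(f[:,2]>80)&(f[:,2]<270)]
for _ in range(8):
    A=np.c_[f[:,:2],np.ones(len(f))];k=np.linalg.lstsq(A,f[:,2],rcond=None)[0];e=abs(A@k-f[:,2]);f=f[e<max(4,2*np.median(e))]
print('floor',len(f),k,np.degrees(np.arctan(np.hypot(*k[:2]))),'yaw of down dir',np.arctan2(-k[1],-k[0]))
# bow bar: points 60-95 above floor plane
h=(P[...,2]-(P[...,:2]@k[:2]+k[2]))*np.cos(np.arctan(np.hypot(*k[:2])))
m=(u>325)&(u<365)&(v>155)&(v<185)&(h>70)&(h<95);g=P[m];print('bow',m.sum(),g.mean(0),h[m].max(),cv2.minAreaRect(g[:,:2].astype(np.float32)))
s=np.linalg.svd(g-g.mean(0),full_matrices=0);print(s[1],s[2][0])
```

```text
pan rim 505 ((599.40771484375, -260.81195068359375), (176.0386199951172, 152.46633911132812), 76.703857421875)
bar 288 ((455.47930908203125, -195.24607849121094), (21.780460357666016, 85.52965545654297), 76.71553039550781) 349.27534990241656
deep ((748.6563110351562, 137.95460510253906), (239.03958129882812, 336.72412109375), 69.69306182861328)
floor 750 [ -0.137  -0.564 215.723] 30.146545492416063 yaw of down dir 1.332271416087496
bow 113 [644.632 -55.322 254.271] 90.43478672953982 ((645.322509765625, -56.086116790771484), (74.32322692871094, 12.031326293945312), 75.94181823730469)
[256.053  46.627  32.653] [-0.219 -0.849  0.481]
```

```bash
cat >> h.py <<'E'
from scipy.spatial.transform import Rotation as R
O=np.array([613.8,-200.,0]);Y=np.radians(76.7)
S=np.array([[np.cos(Y),-np.sin(Y),0],[np.sin(Y),np.cos(Y),0],[0,0,1]])
def st(p): return O+S@np.array(p,float)
def tool():
    o=arm.get_obs();q=o['tcp_rot'];return o,R.from_quat([q[1],q[2],q[3],q[0]]).as_matrix()
def rep(tgt=None):
    o,T=tool();p=o['eef_pos']
    print('t',o['clock'],'station',np.round(S.T@(p-O),1),'F st',np.round(S.T@o['wrist_force'],1),'w',o['gripper_width'])
    B=S.T@T; print('tool axes in station\n',np.round(B,3),'turn for y||+-sx',np.degrees(np.arctan2(*B[1::-1,1])) if 0 else np.degrees(np.arctan2(B[1,1],B[0,1])))
    if tgt is not None: print('d tool',np.round(T.T@(st(tgt)-p)/1000,4))
E
python3 -c "
from h import *
rep([145,-35,360]); print(st([145,-35,360]))"
```

```text
t 0.1 station [643.7 538.6 217.7] F st [ 0.5 -0.3  1.1] w 93.23795016945995
tool axes in station
 [[-0.002  0.985 -0.175]
 [ 0.    -0.175 -0.985]
 [-1.    -0.002 -0.   ]] turn for y||+-sx -10.064601918119505
d tool [-0.1417 -0.391   0.6519]
[681.21847244 -66.94080425 360.        ]
```

Call:
{"fn": "play_rows", "kwargs": {
  "delta_pos": [
    [-0.05, 0, 0],
    [-0.05, 0, 0],
    [-0.042, 0, 0],
    [0, -0.0384, 0.0441],
    [0, -0.0384, 0.0441],
    [0, -0.0384, 0.0441],
    [0, -0.0384, 0.0441],
    [0, -0.0384, 0.0441],
    [0, -0.0384, 0.0441],
    [0, -0.0384, 0.0441],
    [0, -0.0384, 0.0441],
    [0, -0.0384, 0.0441],
    [0, -0.0384, 0.0441],
    [0, -0.0384, 0.0441],
    [0, -0.0384, 0.0441],
    [0, -0.0384, 0.0441],
    [0, 0, 0]
  ],
  "turn": [-10.06, 0, 0, 0, 0, 0, 0, 0, 0, 0, 0, 0, 0, 0, 0, 0, 0],
  "grip": [0, 0, 0, 0, 0, 0, 0, 0, 0, 0, 0, 0, 0, 0, 0, 0, 0]
}}

```text
clock: 2.22
eef_pos: [681.7, -71.0, 356.2]
tcp_rot: [0.7, 0.083, 0.704, -0.084]
wrist_force: [-0.2, -0.9, -0.6]
gripper_width: 0.5
```

```bash
python3 -c "
from h import *
rep([145,-35,236]);shot('wrist','w1.png')"
```

```text
t 2.225 station [141.2 -36.4 356.2] F st [-0.9  0.  -0.6] w 0.5043988065423276
tool axes in station
 [[-0.001  1.    -0.005]
 [ 0.006 -0.005 -1.   ]
 [-1.    -0.001 -0.006]] turn for y||+-sx -0.2693967476431468
d tool [ 0.1202  0.004  -0.0007]
```

View pics/w1.png

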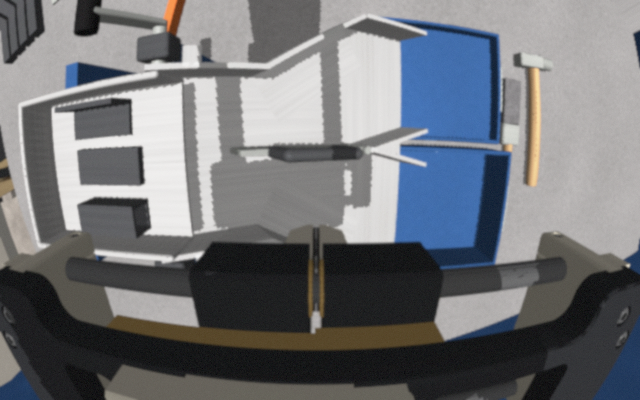

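Wrist view: the bow bar spans (275–360,152), closed fingers at (315,235), on its -y side and clear. I'll descend and push.

Call:
{"fn": "play_rows", "kwargs": {
  "delta_pos": [
    [0.04, 0, 0],
    [0.04, 0, 0],
    [0.038, 0.004, 0],
    [0, 0, 0],
    [0, 0, -0.008],
    [0, 0, -0.008],
    [0, 0, -0.008],
    [0, 0, -0.008],
    [0, 0, -0.008],
    [0, 0, 0]
  ],
  "turn": [0, 0, 0, 0, 0, 0, 0, 0, 0, 0],
  "grip": [0, 0, 0, 0, 0, 0, 0, 0, 0, 0]
}}

```text
clock: 3.52
eef_pos: [642.2, -53.7, 242.6]
tcp_rot: [0.702, 0.082, 0.703, -0.082]
wrist_force: [-0.0, 0.0, -0.2]
gripper_width: 0.4
```

```bash
python3 -c "
from h import *
rep()"
```

```text
t 3.525 station [148.9   6.  242.6] F st [ 0.   0.  -0.2] w 0.36905095584185377
tool axes in station
 [[-0.     1.    -0.   ]
 [ 0.001 -0.    -1.   ]
 [-1.    -0.    -0.001]] turn for y||+-sx -0.0003075363485371378
```

```bash
python3 -c "
from h import *
shot('wrist','w2.png')"
```

```text
(no output)
```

View pics/w2.png

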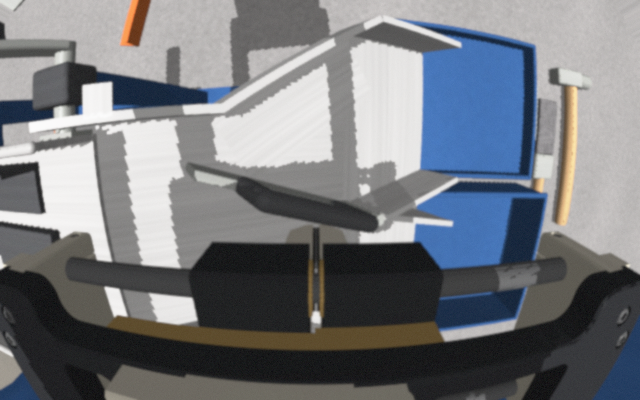

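The flap is following: bar from (240,185) to (378,220), rotated the right way. I'll keep going in small steps until it reaches the stop.

Call:
{"fn": "play_rows", "kwargs": {
  "delta_pos": [
    [0.005, 0, -0.004],
    [0, 0, -0.004],
    [0, 0, -0.004],
    [0, 0, -0.003],
    [0, 0, 0]
  ],
  "turn": [0, 0, 0, 0, 0],
  "grip": [0, 0, 0, 0, 0]
}}

```text
clock: 4.2
eef_pos: [628.6, -50.7, 238.0]
tcp_rot: [0.703, 0.082, 0.702, -0.082]
wrist_force: [3.4, -1.6, -0.2]
gripper_width: 0.5
```

Call:
{"fn": "play_rows", "kwargs": {
  "delta_pos": [
    [0, 0, -0.003],
    [0, 0, -0.002],
    [0, 0, 0]
  ],
  "turn": [0, 0, 0],
  "grip": [0, 0, 0]
}}

```text
clock: 4.58
eef_pos: [626.6, -51.1, 239.0]
tcp_rot: [0.705, 0.082, 0.699, -0.083]
wrist_force: [15.6, -7.6, -3.5]
gripper_width: 0.4
```

Force has risen to 17 N against 1.5 N friction, so the flap is at the stop. I'll back off, lift, and move above the pan bar, with the jaws opening on the way.

Call:
{"fn": "play_rows", "kwargs": {
  "delta_pos": [
    [0, 0, 0.02],
    [0, 0, 0.02],
    [-0.05, 0, 0],
    [-0.06, 0, 0],
    [-0.055, 0, 0],
    [0, -0.04, -0.045],
    [0, -0.04, -0.045],
    [0, -0.04, -0.045],
    [0, -0.04, -0.033],
    [0, -0.022, 0],
    [0, 0, 0]
  ],
  "turn": [0, 0, 0, 0, 0, 0, 0, 0, 0, 0, 0],
  "grip": [0, 0, 0, 0, 0, 60, 60, 60, 60, 60, 60]
}}

```text
clock: 5.95
eef_pos: [456.1, -197.7, 402.7]
tcp_rot: [0.702, 0.083, 0.702, -0.083]
wrist_force: [0.4, -0.2, 0.2]
gripper_width: 54.0
```

Run:
```python
from h import *
rep([-32.6,155,323])
shot('wrist','w3.png');d=shot('scene')
# flap angle from scene depth: bow points in station frame
for cam in('top','scene'):
    d=shot(cam);z=d['depth'];v,u=np.mgrid[0:400,0:640]
    P=np.stack([(u-d['cx'])/d['fx']*z,(v-d['cy'])/d['fy']*z,z,np.ones_like(z)],-1)@np.linalg.inv(d['camera_from_world']).T
    Q=(P[...,:3]-O)@S
    n=np.array([.5,0,.866]);h=(Q-np.array([168,0,145.5]))@n;r=-(Q-np.array([168,0,145.5]))@np.array([.866,0,-.5])
    m=(h>68)&(h<92)&(r>20)&(r<115)&(abs(Q[...,1])<75)&(z>0)&(d['image'].max(-1)<110)
    if m.sum()<10: print(cam,m.sum());continue
    k=np.polyfit(r[m],Q[...,1][m],1);print(cam,m.sum(),r[m].min(),r[m].max(),'angle',-np.arctan(k[0]),'median-based',-np.arctan2(np.median(Q[...,1][m]),np.median(r[m])))
```

```text
t 5.95 station [-34.  154.  402.7] F st [-0.1 -0.5  0.2] w 54.03087841289054
tool axes in station
 [[ 0.     1.    -0.003]
 [ 0.    -0.003 -1.   ]
 [-1.     0.    -0.   ]] turn for y||+-sx -0.14478993586763775
d tool [ 0.0797  0.0014 -0.001 ]
top 113 23.570743592807816 96.09830273289494 angle -0.5172955887240769 median-based -0.5656123045072852
scene 113 20.190172358226867 90.83186321179949 angle -0.5271641106198557 median-based -0.5549426957845339
```

View pics/w3.png

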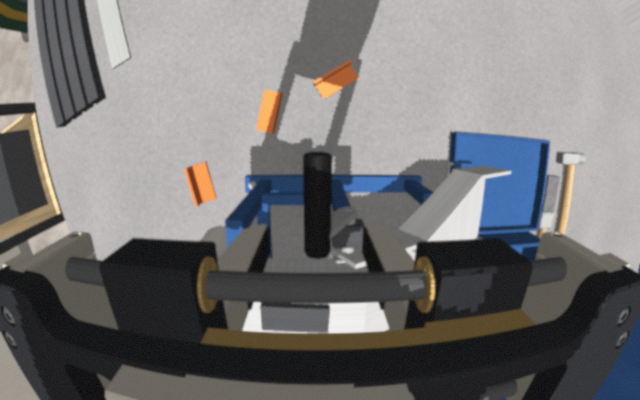

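Flap angle measures -0.52/-0.53, which is at its stop. The grip bar (317,155–255) is centred between the jaws. I'll descend to straddle it and tip slowly.

Call:
{"fn": "play_rows", "kwargs": {
  "delta_pos": [
    [0.03, 0.001, 0],
    [0.03, 0, 0],
    [0.021, 0, 0],
    [0, 0, 0],
    [0, 0, 0],
    [0, 0.002, 0],
    [0, 0.002, 0],
    [0, 0.002, 0],
    [0, 0.002, 0],
    [0, 0.002, 0]
  ],
  "turn": [0, 0, 0, 0, 0, 0, 0, 0, 0, 0],
  "grip": [60, 60, 60, 40, 35, 35, 35, 35, 35, 35],
  "newtons": 10
}}

```text
clock: 7.4
eef_pos: [459.2, -189.6, 323.4]
tcp_rot: [0.703, 0.081, 0.702, -0.085]
wrist_force: [-4.9, -15.7, 7.1]
gripper_width: 33.2
```

```bash
python3 -c "
from h import *
rep()"
```

```text
t 7.4 station [-25.4 152.8 323.4] F st [-16.5   1.2   7.1] w 33.191655180569775
tool axes in station
 [[-0.007  1.    -0.003]
 [-0.003 -0.003 -1.   ]
 [-1.    -0.007  0.003]] turn for y||+-sx -0.1862922226827526
```

Call:
{"fn": "play_rows", "kwargs": {
  "delta_pos": [
    [0, 0.002, 0],
    [0, 0.002, 0],
    [0, 0.002, 0],
    [0, 0.002, 0],
    [0, 0.002, 0],
    [0, 0.002, 0],
    [0, 0.002, 0],
    [0, 0.002, 0],
    [0, 0.002, 0],
    [0, 0.002, 0],
    [0, 0.002, 0],
    [0, 0.002, 0],
    [0, 0.002, 0],
    [0, 0.002, 0]
  ],
  "turn": [0, 0, 0, 0, 0, 0, 0, 0, 0, 0, 0, 0, 0, 0],
  "grip": [35, 35, 35, 35, 35, 35, 35, 35, 35, 35, 35, 35, 35, 35]
}}

```text
clock: 9.15
eef_pos: [466.5, -160.6, 323.5]
tcp_rot: [0.703, 0.081, 0.701, -0.084]
wrist_force: [-0.6, -5.2, 3.7]
gripper_width: 32.8
```

Call:
{"fn": "play_rows", "kwargs": {
  "delta_pos": [
    [0, 0.002, 0],
    [0, 0.002, 0],
    [0, 0.002, 0],
    [0, 0.002, 0],
    [0, 0.002, 0],
    [0, 0.002, 0],
    [0, 0.002, 0],
    [0, 0.002, 0],
    [0, 0.002, 0],
    [0, 0.002, 0],
    [0, 0.002, 0],
    [0, 0, 0],
    [0, 0, 0],
    [0, 0, 0]
  ],
  "turn": [0, 0, 0, 0, 0, 0, 0, 0, 0, 0, 0, 0, 0, 0],
  "grip": [35, 35, 35, 35, 35, 35, 35, 35, 35, 35, 35, 35, 35, 35]
}}

```text
clock: 10.9
eef_pos: [470.9, -137.5, 321.5]
tcp_rot: [0.702, 0.082, 0.703, -0.082]
wrist_force: [-1.0, -2.2, -2.3]
gripper_width: 32.5
```

```bash
python3 -c "
from h import *
rep();shot('scene','s2.png');a=cv2.imread('pics/s2.png')[90:350,190:420];cv2.imwrite('pics/s2c.png',cv2.resize(a,None,fx=2.3,fy=2.3))"
```

```text
t 10.9 station [ 28.  153.5 321.5] F st [-2.4  0.5 -2.3] w 32.46535709968845
tool axes in station
 [[ 0.     1.    -0.   ]
 [ 0.001 -0.    -1.   ]
 [-1.     0.    -0.001]] turn for y||+-sx -0.00963393266486041
```

View pics/s2c.png

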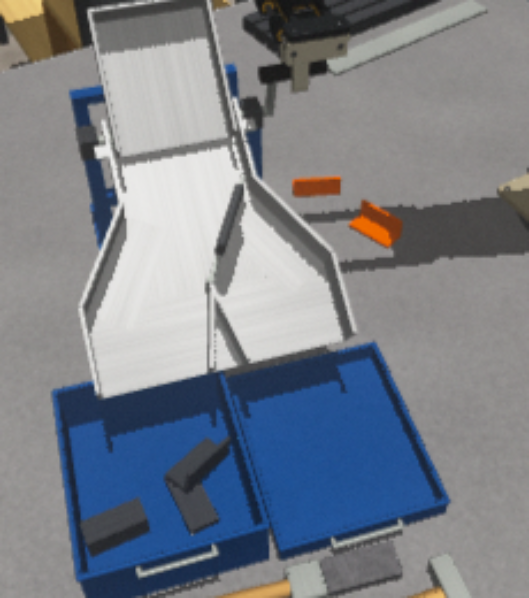

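All three pieces are in the left-hand (deep) tote at (115,525), (195,465) and (195,510). The pan and chute are empty. I'll ease the pan back.

Call:
{"fn": "play_rows", "kwargs": {
  "delta_pos": [
    [0, -0.002, 0],
    [0, -0.002, 0],
    [0, -0.002, 0],
    [0, -0.002, 0],
    [0, -0.002, 0],
    [0, -0.002, 0],
    [0, -0.002, 0],
    [0, -0.002, 0],
    [0, -0.002, 0],
    [0, -0.002, 0],
    [0, -0.002, 0],
    [0, -0.002, 0],
    [0, -0.002, 0],
    [0, -0.002, 0],
    [0, -0.002, 0],
    [0, -0.002, 0],
    [0, -0.002, 0],
    [0, -0.002, 0]
  ],
  "turn": [0, 0, 0, 0, 0, 0, 0, 0, 0, 0, 0, 0, 0, 0, 0, 0, 0, 0],
  "grip": [35, 35, 35, 35, 35, 35, 35, 35, 35, 35, 35, 35, 35, 35, 35, 35, 35, 35]
}}

```text
clock: 13.2
eef_pos: [462.8, -172.7, 321.7]
tcp_rot: [0.702, 0.082, 0.702, -0.082]
wrist_force: [-0.9, -3.9, -2.6]
gripper_width: 32.4
```

Call:
{"fn": "play_rows", "kwargs": {
  "delta_pos": [
    [0, -0.001, 0],
    [0, -0.001, 0],
    [0, -0.001, 0],
    [0, -0.001, 0],
    [0, -0.001, 0],
    [0, -0.001, 0],
    [0, -0.001, 0],
    [0, -0.001, 0],
    [0, -0.001, 0],
    [0, -0.001, 0],
    [0, -0.001, 0],
    [0, -0.001, 0],
    [0, -0.001, 0],
    [0, -0.001, 0]
  ],
  "turn": [0, 0, 0, 0, 0, 0, 0, 0, 0, 0, 0, 0, 0, 0],
  "grip": [35, 35, 35, 35, 35, 35, 35, 35, 35, 35, 35, 35, 35, 35]
}}

```text
clock: 14.95
eef_pos: [459.6, -186.3, 321.6]
tcp_rot: [0.702, 0.082, 0.702, -0.082]
wrist_force: [-1.1, -4.3, -3.0]
gripper_width: 32.7
```

```bash
python3 -c "
from h import *
rep()"
```

```text
t 14.95 station [-22.1 153.3 321.6] F st [-4.5  0.1 -3. ] w 32.73691924844515
tool axes in station
 [[-0.  1. -0.]
 [ 0. -0. -1.]
 [-1. -0. -0.]] turn for y||+-sx -0.0038249129534004213
```

Call:
{"fn": "play_rows", "kwargs": {
  "delta_pos": [
    [0, -0.0007, 0],
    [0, -0.0007, 0],
    [0, -0.0007, 0],
    [0, -0.0007, 0],
    [0, -0.0007, 0],
    [0, -0.0007, 0],
    [0, -0.0007, 0],
    [0, -0.0007, 0],
    [0, -0.0007, 0],
    [0, -0.0007, 0],
    [0, -0.0007, 0],
    [0, 0, 0]
  ],
  "turn": [0, 0, 0, 0, 0, 0, 0, 0, 0, 0, 0, 0],
  "grip": [35, 35, 35, 35, 35, 35, 35, 35, 35, 35, 35, 35]
}}

```text
clock: 16.45
eef_pos: [457.9, -193.6, 321.7]
tcp_rot: [0.702, 0.082, 0.702, -0.082]
wrist_force: [0.1, 0.2, -1.2]
gripper_width: 32.5
```

```bash
python3 -c "
from h import *
rep()"
```

```text
t 16.45 station [-29.6 153.2 321.7] F st [ 0.2 -0.  -1.2] w 32.460055144972884
tool axes in station
 [[ 0.  1. -0.]
 [-0. -0. -1.]
 [-1.  0.  0.]] turn for y||+-sx -6.09573789263475e-05
```

The force has dropped to zero, so the pan is on its rest. I'll centre on the bar, open a little, lift off and back away.

Call:
{"fn": "play_rows", "kwargs": {
  "delta_pos": [
    [0, -0.0035, 0],
    [0, 0, 0],
    [0, 0, 0],
    [-0.02, 0, 0],
    [-0.04, 0, 0],
    [-0.04, 0, 0],
    [-0.04, 0, 0],
    [0, 0.03, -0.03],
    [0, 0.04, -0.04],
    [0, 0.04, -0.04],
    [0, 0.04, -0.04],
    [0, 0, 0]
  ],
  "turn": [0, 0, 0, 0, 0, 0, 0, 0, 0, 0, 0, 0],
  "grip": [35, 55, 55, 55, 55, 55, 55, 55, 55, 55, 55, 55]
}}

```text
clock: 17.95
eef_pos: [344.3, -14.3, 463.1]
tcp_rot: [0.704, 0.081, 0.701, -0.08]
wrist_force: [0.1, -0.1, -1.1]
gripper_width: 51.1
```

Run:
```python
from h import *
rep();d=shot('top','t3.png')
im=d['image'];z=d['depth'];v,u=np.mgrid[0:400,0:640]
P=(np.stack([(u-d['cx'])/d['fx']*z,(v-d['cy'])/d['fy']*z,z,np.ones_like(z)],-1)@np.linalg.inv(d['camera_from_world']).T)[...,:3]
Q=(P-O)@S
m=(Q[...,0]>-145)&(Q[...,0]<-40)&(abs(Q[...,1])<60);print('pan floor z',np.percentile(Q[...,2][m],[5,50,95]))
m=(Q[...,0]>228)&(Q[...,0]<460)&(Q[...,1]<0)&(Q[...,1]>-210)&(im.max(-1)<75)&(Q[...,2]>8);print('pieces z',np.percentile(Q[...,2][m],[5,50,99]))
h=(Q-np.array([168,0,145.5]))@np.array([.5,0,.866]);r=-(Q-np.array([168,0,145.5]))@np.array([.866,0,-.5])
m=(h>68)&(h<92)&(r>20)&(r<115)&(abs(Q[...,1])<75)&(im.max(-1)<110);print('flap',-np.arctan(np.polyfit(r[m],Q[...,1][m],1)[0]))
cv2.imwrite('pics/c3.png',cv2.resize(im[90:260,190:500,::-1],None,fx=2.58,fy=2.58))
```

```text
t 17.95 station [118.7 305.  463.1] F st [-0.1 -0.1 -1.1] w 51.08655882439369
tool axes in station
 [[ 0.001  1.     0.004]
 [-0.004  0.004 -1.   ]
 [-1.     0.001  0.004]] turn for y||+-sx 0.23749424795043667
pan floor z [ -0.6778424  265.87102441 270.97355843]
pieces z [ 10.86232197  35.89036028 145.27841326]
flap -0.5196331627428268
```

View pics/c3.png

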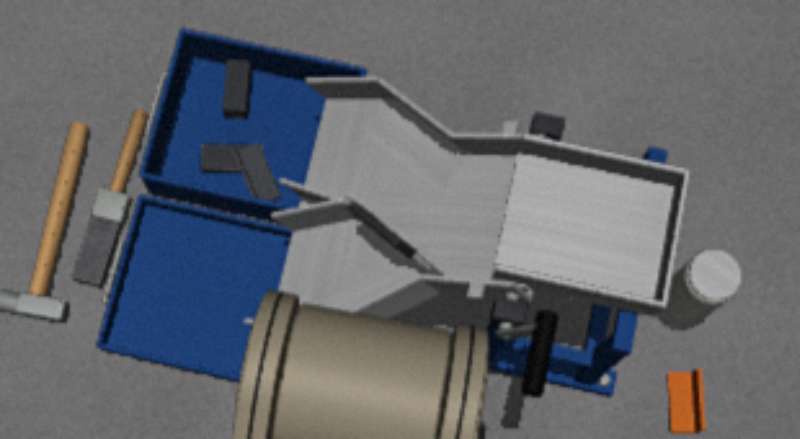

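The final view shows three pieces inside the deep tote, the pan level at z≈266, the flap over, and nothing else moved. I'm handing in.

```bash
python3 -c "
from rig import hand_in
print(hand_in())"
```

```text
the job is handed in; nothing more can be done
None
```

The job is done and handed in at about 18 s on the robot's clock, against the 56 s limit. The hand-in gives no verdict.

- **Deep tote:** it stands under the right outlet. Its rim measured about 80 mm high, against 31 mm for the shallow one.
- **Flap:** I pushed it to the negative stop, where the force rose to about 17 N against 1.5 N of friction. The cameras read -0.52 to -0.53 rad then and -0.52 at the end. The stop is at -0.53, so that is within the measuring error.
- **Tipping:** I tipped the pan slowly with its lever, and all three pieces slid into the deep tote. Two of them rest against each other.
- **Pan:** I lowered it with the bar held between the fingers until the force fell to zero. Its floor then measured 266 mm, which is level on its rest.
- **Last checks:** in the last picture the deep tote, hammer, brush and can were where they started, and the part of the shallow tote in view had not moved. The robot was clear of everything. The arm hid part of the chute's left leg and part of the shallow tote. Both were empty in the earlier scene picture, taken after the pieces had slid down.
- **Unreliable check:** the depth percentiles for pan floor and piece height picked up stray points (edges and chute), so I relied on the median and the picture for those.

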